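# Snap the meter modules into the test rack

### The job

Load the two plug-in meter modules standing on the bench into the test rack, each into the bay that fits its width: lower it in from above and press it straight down until it is fully home on the bay's floor and the sprung latch has snapped back over its shoulder, then let go. Press them in, do not drop or slam them, and leave the other things on the bench where they are.

Things in the scene. Friction and masses are not known exactly. Their poses are not given: they have to be found in the camera images.
- narrow_module: narrow meter module, 0.3 kg, standing loose. Black base 110 (its x) x 44 (its y) x 30 mm high, bottom edge bevelled; grey upper body 90 x 36 mm on it, top 120 mm above the underside: leaves a flat 10 mm deep shoulder 30 mm up at both ends. Grip across the 36 mm sides near the top. Same after a half turn. Origin: centre of underside; z up.
- narrow_bay: narrow bay of the rack, fixed, open on top, for the 44 mm wide base. Inside 114 (its x) x 48 mm (its y). Walls 64 mm high, 5 mm thick at sides and -x end, with flared lips to 75 mm high, 10 mm farther out; latch at the +x end between two posts. Floor 10 mm thick. Origin: centre of the underside, on the rack plate; x to the latch, z up.
- narrow_seat (a point): centre of the narrow bay's inner floor, 10 mm above the bay's origin: here the centre of the module's underside belongs, x axes parallel (either way round).
- narrow_latch (a joint): sprung latch bolt of the narrow bay: 0 = shut, grows (m) as pushed outwards along the bay's x, at most 0.014. Spring 4 N shut, 10 N at 8 mm. A module's base pressed straight down onto the sloping nose pushes it back 5 to 8 mm (some 8 to 20 N); once the shoulder is below, it snaps shut over it by itself.
- narrow_latch_nose (a point): tip of the narrow bay's 20 mm wide steel latch nose, 41 to 44 mm above the bay's origin; shut, it is 48.5 mm from the bay's middle along x. From there the nose's top slopes up and outwards at 60 degrees to 61 mm above the bay's origin; a thumb tab behind it, 71 mm from the middle, stands up to 76 mm.
- wide_module: wide meter module, 0.4 kg, standing loose. Black base 110 (its x) x 64 (its y) x 30 mm high, bottom edge bevelled; grey upper body 90 x 56 mm on it, top 120 mm above the underside: leaves a flat 10 mm deep shoulder 30 mm up at both ends. Grip across the 56 mm sides near the top. Same after a half turn. Origin: centre of underside; z up.
- wide_bay: wide bay of the rack, fixed, open on top, for the 64 mm wide base. Inside 114 (its x) x 68 mm (its y). Walls 64 mm high, 5 mm thick at sides and -x end, with flared lips to 75 mm high, 10 mm farther out; latch at the +x end between two posts. Floor 10 mm thick. Origin: centre of the underside, on the rack plate; x to the latch, z up.
- wide_seat (a point): centre of the wide bay's inner floor, 10 mm above the bay's origin: here the centre of the module's underside belongs, x axes parallel (either way round).
- wide_latch (a joint): sprung latch bolt of the wide bay: 0 = shut, grows (m) as pushed outwards along the bay's x, at most 0.014. Spring 4 N shut, 10 N at 8 mm. A module's base pressed straight down onto the sloping nose pushes it back 5 to 8 mm (some 8 to 20 N); once the shoulder is below, it snaps shut over it by itself.
- wide_latch_nose (a point): tip of the wide bay's 20 mm wide steel latch nose, 41 to 44 mm above the bay's origin; shut, it is 48.5 mm from the bay's middle along x. From there the nose's top slopes up and outwards at 60 degrees to 61 mm above the bay's origin; a thumb tab behind it, 71 mm from the middle, stands up to 76 mm.
- rack: aluminium plate 200 (x) x 270 (y) x 12 mm thick, fixed, on which both bays stand side by side 120 mm apart along its y, their latch ends to its +x; which one is left or right varies. Origin: centre of the underside.
- old_meter: old cast-metal meter, 110 x 120 x 95 mm, origin under its middle; not part of the work, leave it where it is.
- screwdriver: screwdriver, 200 mm long, lying along its x, origin under its middle; not part of the work, leave it where it is.
- pliers: pliers with green handles, 180 mm long along its x, 18 mm high, origin under the pivot; not part of the work, leave it where it is.
- tape_roll: roll of tape, 90 mm across, 20 mm high, lying flat, origin under its centre; not part of the work, leave it where it is.
- spray_can: upright can, 60 mm across, 130 mm high, origin under its centre; not part of the work, leave it where it is.
- multimeter: multimeter lying flat, 150 (x) x 80 x 35 mm, origin under its middle; not part of the work, leave it where it is.
There are look-alikes about, which are no part of the job. What is shaped like the wide_module but purple is not meant.

How it is judged:
By the outcome, as a careful person would: the job done as asked, in the order asked, and still so for the second after the job is handed in, with the robot touching nothing.
It also fails if it takes over 58 s, if anything falls off the work surface, if the arm or the gripper's body presses on something with over 40 N, if the wrist force passes 120 N, or if a joint passes its speed limit or range.

### The arm

A 6-joint arm with a two-finger parallel gripper is mounted at the origin on the work surface. World frame = base frame: x ahead of the robot, y to its left, z up, the work surface at z = 0. Lengths are in m, angles in rad, forces in N, time in s.
With the tool pointing down it reaches from about 0.4 to 0.825 m from the base axis. Payload 7 kg.
Tool frame: the origin (TCP) lies midway between the tips of the shut fingers; the grasp point (between the pads) lies 19 mm behind it; z points along the fingers, y is the line along which they close (so a half turn about z gives the same grasp; the last joint's range is limited). The gripper opens to 88 mm and grips with 3 to 60 N. Pads are 19 mm wide; open, the fingers measure 130 mm over their backs; the gripper's body (78 mm by 193 mm) begins 47 mm behind the grasp point.
Start: joints at [1.561, 0.359, 0.012, 0, -1.224, -0.288], TCP at [0.198, 0.645, 0.227] pointing down, gripper open.
Joint ranges: [-3.07, 3.07], [-1.43, 2.12], [-1.02, 1.25], [-3.03, 1.67], [-3.05, -0], [-3.03, 3.03]. Speed limits (rad/s): [2.39, 2.39, 3.01, 3.14, 3.14, 3.14].

### API

Orientations are given as [roll, pitch, yaw] about the fixed x, y, z axes, in that order (R = Rz(yaw) Ry(pitch) Rx(roll)).
In Python, from station import get_state, grab_frame, calibration, job_done, boxes_of, regions_of, spot_point gives the robot as it stands. The module is installed in compiled form; this text tells all that it offers.
- The arm moves only by the tool arm_command, never from a script. Its argument "commands" is a list of rows, each an object of numbers: "tx", "ty", "tz": the shift along the tool's x, y, z each as a share of 25 cm, from -1 to 1; "twist": the turn about the tool's z as a share of 180 degrees, from -1 to 1. A call has exactly 8 rows; each row is the pose to reach, as a shift and turn from the pose commanded when the call began, along the tool's axes at that moment, turning the shorter way round; what a row does not reach only later rows make up. A row lasts 1/12 s, in which the tool goes at most 41.7 mm and 7.16 degrees, less where a joint would pass 70% of its speed; a pose out of reach is approached as far as the arm can. A call with a number of a shift or a turn outside -1 to 1 is refused whole. A call with a gripper value outside its range is refused whole. "claw" is the opening, from 0 (shut) to 1 (fully open), set as the call begins (left out, the last holds). The fingers move at their own pace and stop on an object; "grip_force" is the grip in N (left out, the last holds). Time passes only in rows, so rows that repeat a pose let the fingers close, or fill a call up. It gives the time, the measured TCP pose, the force, the opening and the grip force at its end, in the units of the state.
- get_state(): the state, without advancing time (a new reading comes with each control period).
- grab_frame(name): name is "side" or "top" or "wrist"; returns the picture (400x640x3 uint8, red, green, blue); there is no depth.
- calibration(name): a dict with "camera_matrix" (3x3 intrinsics, pixels), "k1" (the pictures are not rectified: a ray, as slopes to the right and down, at radius r is drawn at 1 + k1 r^2 times it, then the intrinsics apply), "extrinsics" (4x4, takes a point from camera to world coordinates). Camera axes: x right, y down, z forward; pixel columns grow to the right and rows downward; lengths in m; the calibration is good to about 2 mm. A picture is of the moment at which its call begins: read the wrist's pose just before it. calibration takes no time and is no camera call; for the wrist camera it gives the pose at the moment of the call.
- job_done(): hands the job in; it is judged then, once.
Trained networks look in the newest picture that a camera, given by its name, has taken for a name from the list of things; names that differ only in an ending like _2 or _b are one class to them, and where a whole thing is asked for, a point or a joint stands for the part that bears it (a point fixed in the world has none). Each returns a list of dicts, best first, with "score" (0 to 1); they miss things now and then, are a little off and sometimes report something else, mostly with a low value. They report only what shows in the picture. A call takes as long as a camera call. They do not tell look-alikes from the thing itself.
- boxes_of(query, camera): "rect" ([left, top, right, bottom] in pixels, round what is visible of it).
- regions_of(query, camera): "region" (400x640 bool, what is visible of it) and "rect" ([left, top, right, bottom] in pixels, round what is visible of it).
- spot_point(query, camera): "uv" ([column, row] in pixels: a listed point, or the origin of a listed thing).
The state is a dict: "t": time; "q": joint angles; "qd": joint speeds; "joint_efforts": joint torques, N m; "eef_pos": TCP position; "ee_rot": TCP orientation; "force": force on the tool from outside, world axes, zero at the start; "moment": the same for the moment, N m; "width": finger opening in m; "gripper_force": force on a finger pad.
Only numpy, scipy, OpenCV 4.12 (cv2) and the standard library are available. Lean on these libraries where they do the work, as an engineer would, in place of code of your own. Each camera call takes 0.05 s, during which the arm holds its last target. There are 200 camera calls.

## Working session

There is one attempt and no reset: what is moved stays moved. The work goes in short steps, Python scripts to look and compute and a tool call to move; the robot and the scene stay as the last step left them, time stands still between calls to the robot, and variables do not carry over. Pictures are saved under pics/ and viewed, at most 10 in all, crops included, and the job is handed in when it is done.

Besides the shell and the picture viewer there is one more tool, called after "Request:" by a JSON object that holds its "name" and its "arguments", one argument or row to a line. arm_command: Moves the arm, as the interface text tells. Shift numbers are shares of 25 cm and turn numbers shares of 180 degrees, none past 1 either way. Its arguments: {"type":"object","properties":{"commands":{"type":"array"},"claw":{"type":"number"},"grip_force":{"type":"number"}},"required":["commands"]}

```bash
mkdir -p pics; cat > h.py <<'E'
import numpy as np, cv2
from scipy.spatial.transform import Rotation as R
from station import *
def cal(c):
    k=calibration(c); return np.array(k["camera_matrix"]),k["k1"],np.array(k["extrinsics"])
def ray(c,uv,C=None):
    K,k1,E=C or cal(c)
    d=cv2.undistortPoints(np.array([[uv]],float),K,np.array([k1,0,0,0.]))[0,0]
    return E[:3,3],E[:3,:3]@np.array([d[0],d[1],1])
def onz(c,uv,z,C=None):
    o,d=ray(c,uv,C); return o+d*(z-o[2])/d[2]
def proj(c,P,C=None):
    K,k1,E=C or cal(c)
    M=np.linalg.inv(E); P=np.atleast_2d(np.array(P,float))
    return cv2.projectPoints(P,cv2.Rodrigues(M[:3,:3])[0],M[:3,3],K,np.array([k1,0,0,0.]))[0][:,0]
def save(c,n):
    im=grab_frame(c); cv2.imwrite(f"pics/{n}.png",im[:,:,::-1]); return im
E
python3 - <<'E'
from h import *
np.set_printoptions(precision=3,suppress=True)
s=get_state(); print(s)
a=save("top","top0"); b=save("side","side0")
for c in("top","side"):
    print(c,cal(c)[2])
    for n in["narrow_module","wide_module","narrow_bay","wide_bay","narrow_seat","wide_seat","narrow_latch_nose","wide_latch_nose","rack"]:
        print(n,[(np.round(x["uv"],1),round(x["score"],2)) for x in spot_point(n,c)[:3]])
E
```

```text
{'t': 0.0, 'q': array([ 1.561,  0.359,  0.011, -0.   , -1.224, -0.288]), 'qd': array([ 0.001, -0.001,  0.   , -0.001, -0.001,  0.   ]), 'joint_efforts': array([  0.   , -58.271,  29.305,   6.997,   0.007,  -0.   ]), 'eef_pos': array([0.198, 0.645, 0.226]), 'ee_rot': array([ 3.14 , -0.   , -0.298]), 'force': array([-0.183, -0.166,  0.271]), 'moment': array([-0.048, -0.01 ,  0.013]), 'gripper_force': 0.0, 'width': 0.0874837965411779}
top [[ 0.004 -0.984  0.175  0.28 ]
 [-1.    -0.002  0.015  0.046]
 [-0.015 -0.175 -0.984  1.416]
 [ 0.     0.     0.     1.   ]]
narrow_module [(array([429.5, 240.5]), 0.9), (array([280.7, 227.7]), 0.57)]
wide_module [(array([379.9, 227.1]), 0.89), (array([414.2, 286.2]), 0.82), (array([459.7, 305.8]), 0.8)]
narrow_bay [(array([318.5, 220.1]), 0.8)]
wide_bay [(array([283.7, 227.8]), 0.69), (array([430.2, 240.7]), 0.29)]
narrow_seat [(array([319.9, 220.1]), 0.91)]
wide_seat [(array([283.1, 226.1]), 0.75)]
narrow_latch_nose [(array([316.3, 202.6]), 0.37)]
wide_latch_nose [(array([281.5, 211.9]), 0.42), (array([380.5, 138.2]), 0.17)]
rack [(array([303. , 224.9]), 0.84), (array([452.4, 163.3]), 0.45)]
side [[ 0.921 -0.278  0.273  0.084]
 [-0.389 -0.65   0.653 -0.911]
 [-0.004 -0.707 -0.707  1.118]
 [ 0.     0.     0.     1.   ]]
narrow_module [(array([342.5, 307.9]), 0.71)]
wide_module [(array([279.6, 306.8]), 0.94), (array([331.8, 255.6]), 0.63), (array([280.1, 366.9]), 0.57)]
narrow_bay [(array([313.3, 201. ]), 0.82)]
wide_bay [(array([295.9, 178.8]), 0.56)]
narrow_seat [(array([313.6, 200.6]), 0.61), (array([346.4, 309.5]), 0.52)]
wide_seat [(array([290.6, 176. ]), 0.67), (array([395.3, 186.2]), 0.42)]
narrow_latch_nose [(array([322.7, 186.5]), 0.49)]
wide_latch_nose []
rack [(array([304.1, 190.6]), 0.97), (array([295. , 175.8]), 0.2)]
```

View pictures.

```bash
python3 - <<'E'
import cv2
a=cv2.imread("pics/top0.png")[120:370,210:530]; cv2.imwrite("pics/top0c.png",cv2.resize(a,None,fx=2.4,fy=2.4,interpolation=2))
a=cv2.imread("pics/side0.png")[120:400,200:520]; cv2.imwrite("pics/side0c.png",cv2.resize(a,None,fx=2.1,fy=2.1,interpolation=2))
E
```

```text
(no output)
```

View pics/top0c.png

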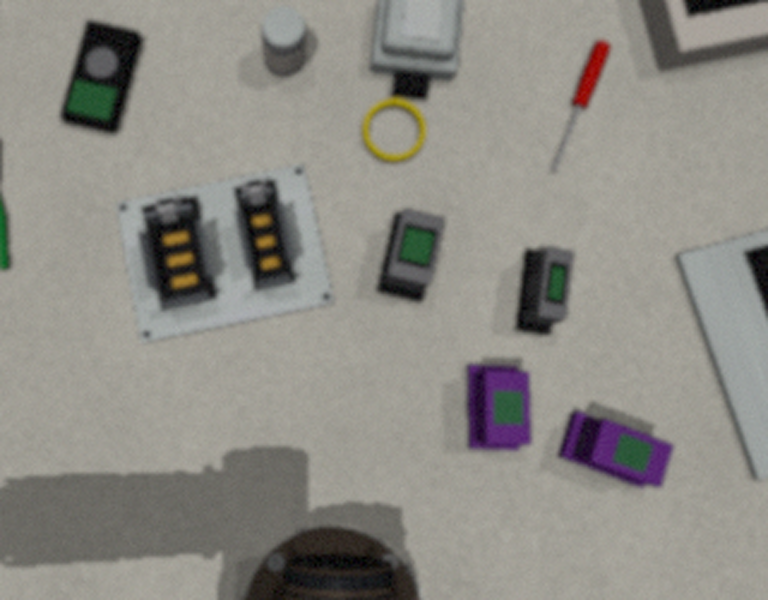

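View pics/side0c.png

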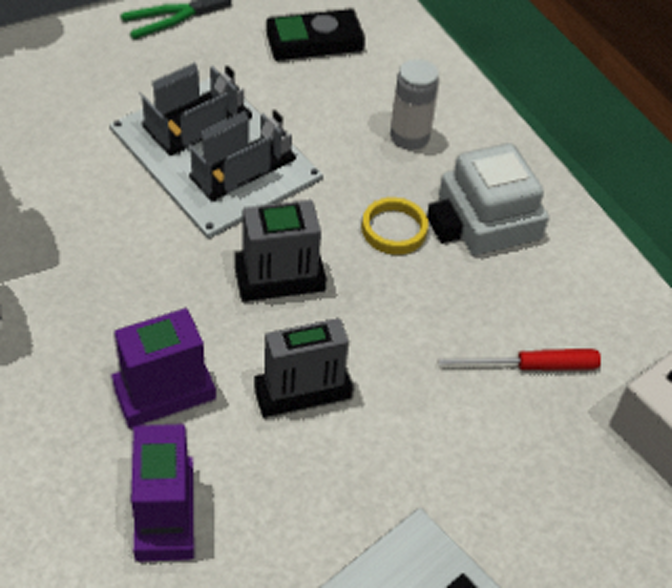

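```bash
cat >> h.py <<'E'
from scipy.optimize import minimize
def box(lx,ly,z0,z1): return np.array([[sx*lx/2,sy*ly/2,z] for sx in(-1,1) for sy in(-1,1) for z in(z0,z1)])
MOD={"wide_module":[box(.11,.064,0,.03),box(.09,.056,.03,.12)],"narrow_module":[box(.11,.044,0,.03),box(.09,.036,.03,.12)]}
def world(P,p,z=0):
    c,s=np.cos(p[2]),np.sin(p[2]); return P@np.array([[c,s,0],[-s,c,0],[0,0,1]])+[p[0],p[1],z]
def sil(c,parts,p,C,z=0):
    m=np.zeros((1600,2560),np.uint8)
    for b in parts:
        h=cv2.convexHull(((proj(c,world(b,p,z),C)+.5)*4).astype(np.float32)).astype(np.int32); cv2.fillConvexPoly(m,h,255)
    return cv2.resize(m,(640,400),interpolation=cv2.INTER_AREA)/255.
def fit(views,parts,p0,z=0,st=(.01,.01,.15)):
    # views: list of (cam,mask,C)
    def f(p):
        t=0
        for c,m,C in views:
            s=sil(c,parts,p,C,z); t+=1-np.minimum(s,m).sum()/np.maximum(s,m).sum()
        return t/len(views)
    S=np.array([p0]+[np.array(p0)+np.eye(3)[i]*st[i] for i in range(3)])
    r=minimize(f,p0,method="Nelder-Mead",options=dict(initial_simplex=S,xatol=2e-4,fatol=1e-5,maxiter=150)); return r.x,r.fun
E
python3 - <<'E'
from h import *
np.set_printoptions(precision=4,suppress=True)
C={c:cal(c) for c in("top","side")}
uv={"wide_module":(379.9,227.1),"narrow_module":(429.5,240.5),"rack":(303,224.9)}
suv={"wide_module":(331.8,255.6),"narrow_module":(342.5,307.9),"rack":(304,190.6)}
for n in uv:
    p=onz("top",uv[n],0,C["top"]); q=onz("side",suv[n],0,C["side"]); print(n,p,q)
    V=[]
    for c,g in(("top",uv[n]),("side",suv[n])):
        rs=regions_of(n,c)
        r=min(rs,key=lambda r:np.hypot((r["rect"][0]+r["rect"][2])/2-g[0],(r["rect"][1]+r["rect"][3])/2-g[1]))
        print(c,r["rect"],r["score"],r["region"].sum()); V.append((c,r["region"].astype(float),C[c]))
        np.save(f"{n}_{c}.npy",r["region"])
    if n=="rack":
        parts=[box(.2,.27,0,.012)]+[b+[0,s*.06,0] for s in(-1,1) for b in [box(.124,.07,.012,.08)]]
        V=V
    else: parts=MOD[n]
    best=min((fit(V,parts,[*p[:2],y]) for y in((0,-.3,.3) if n!="rack" else (.15,-.15))),key=lambda t:t[1]); print(n,best)
    for v in V: print(v[0],fit([v],parts,best[0]))
for n,u,su in(("narrow_seat",(319.9,220.1),(313.6,200.6)),("wide_seat",(283.1,226.1),(290.6,176.))): print(n,onz("top",u,.022,C["top"]),onz("side",su,.022,C["side"]))
for n,u in(("narrow_latch_nose",(316.3,202.6)),("wide_latch_nose",(281.5,211.9))): print(n,onz("top",u,.055,C["top"]))
E
```

```text
wide_module [ 0.4751 -0.111   0.    ] [ 0.4681 -0.1137  0.    ]
top [367.2, 210.1, 396.8, 247.0] 0.71 762
side [311.7, 213.2, 356.7, 264.1] 0.95 1697
wide_module (array([ 0.473 , -0.1088, -0.2666]), np.float64(0.08926152069518345))
top (array([ 0.4722, -0.1099, -0.2191]), np.float64(0.06318074306238253))
side (array([ 0.4761, -0.1023, -0.3017]), np.float64(0.052848033024244456))
narrow_module [ 0.4309 -0.2735  0.    ] [ 0.4237 -0.2785  0.    ]
top [422.7, 222.8, 450.2, 263.6] 0.83 681
side [322.3, 272.5, 371.1, 319.1] 0.93 1688
narrow_module (array([ 0.4262, -0.2818, -0.1618]), np.float64(0.08638744660917175))
top (array([ 0.4257, -0.2839, -0.1901]), np.float64(0.09460972110548815))
side (array([ 0.4279, -0.2793, -0.1474]), np.float64(0.04173584652685458))
rack [0.4819 0.1455 0.    ] [0.494  0.1543 0.    ]
top [257.0, 190.5, 348.5, 260.3] 0.87 2780
side [254.2, 155.4, 354.6, 231.5] 0.86 1941
rack (array([0.4816, 0.1438, 0.2158]), np.float64(0.514117215820586))
top (array([0.481 , 0.1434, 0.2125]), np.float64(0.43894531613253984))
side (array([0.4819, 0.1505, 0.2142]), np.float64(0.5803897415220285))
narrow_seat [0.4948 0.0884 0.022 ] [0.4963 0.0824 0.022 ]
wide_seat [0.4746 0.2095 0.022 ] [0.4718 0.2107 0.022 ]
narrow_latch_nose [0.5471 0.0995 0.055 ]
wide_latch_nose [0.5163 0.2118 0.055 ]
```

```bash
python3 - <<'E'
from h import *
np.set_printoptions(precision=4,suppress=True)
s=get_state(); T=np.eye(4); T[:3,:3]=R.from_euler("xyz",s["ee_rot"]).as_matrix(); T[:3,3]=s["eef_pos"]
K,k1,E=cal("wrist"); print(np.linalg.inv(T)@E,K,k1,s["t"])
for c in("top","side"):
    m=np.load(f"rack_{c}.npy").astype(np.uint8); C=cal(c)
    h=cv2.convexHull(cv2.findContours(m,0,1)[0][0] if 0 else np.argwhere(m)[:,::-1].astype(np.int32))[:,0]
    W=np.array([onz(c,u,.012,C)[:2] for u in h]).astype(np.float32)*1000
    print(c,cv2.minAreaRect(W))
# tool-frame path
o=s["eef_pos"]; Rt=T[:3,:3]
for P in([.45,.3,.25],[.473,-.03,.3],[.473,-.109,.3]): print((Rt.T@(np.array(P)-o))/.25)
E
```

```text
[[-0.0005 -0.9521 -0.3058  0.0833]
 [ 1.     -0.0006  0.0002  0.0002]
 [-0.0004 -0.3058  0.9521 -0.1583]
 [ 0.      0.      0.      1.    ]] [[314.4252   0.     323.7529]
 [  0.     314.4252 203.5934]
 [  0.       0.       1.    ]] -0.005055564141619902 1.3
top ((480.3935241699219, 143.49261474609375), (200.10910034179688, 271.941650390625), 12.419629096984863)
side ((480.4824523925781, 145.8133544921875), (207.80824279785156, 281.9566955566406), 12.554704666137695)
[ 1.3686  1.0247 -0.0937]
[ 1.8438  2.2596 -0.2937]
[ 1.9365  2.5617 -0.2937]
```

Request:
{"name": "arm_command", "arguments": {
  "commands": [
    {"tx": 0.93, "ty": 0.76, "tz": -0.15},
    {"tx": 0.93, "ty": 0.76, "tz": -0.15},
    {"tx": 0.93, "ty": 0.76, "tz": -0.15},
    {"tx": 0.93, "ty": 0.76, "tz": -0.15},
    {"tx": 0.93, "ty": 0.76, "tz": -0.15},
    {"tx": 0.93, "ty": 0.76, "tz": -0.15},
    {"tx": 0.93, "ty": 0.76, "tz": -0.15},
    {"tx": 0.93, "ty": 0.76, "tz": -0.15}
  ],
  "claw": 1
}}

```text
invalid input
```

Request:
{"name": "arm_command", "arguments": {
  "commands": [
    {"tx": 0.93, "ty": 0.76, "tz": -0.15},
    {"tx": 0.93, "ty": 0.76, "tz": -0.15},
    {"tx": 0.93, "ty": 0.76, "tz": -0.15},
    {"tx": 0.93, "ty": 0.76, "tz": -0.15},
    {"tx": 0.93, "ty": 0.76, "tz": -0.15},
    {"tx": 0.93, "ty": 0.76, "tz": -0.15},
    {"tx": 0.93, "ty": 0.76, "tz": -0.15},
    {"tx": 0.93, "ty": 0.76, "tz": -0.15}
  ]
}}

```text
invalid input
```

Request:
{"name": "arm_command", "arguments": {
  "commands": [
    {"tx": 0.93, "ty": 0.76, "tz": -0.15, "twist": 0},
    {"tx": 0.93, "ty": 0.76, "tz": -0.15, "twist": 0},
    {"tx": 0.93, "ty": 0.76, "tz": -0.15, "twist": 0},
    {"tx": 0.93, "ty": 0.76, "tz": -0.15, "twist": 0},
    {"tx": 0.93, "ty": 0.76, "tz": -0.15, "twist": 0},
    {"tx": 0.93, "ty": 0.76, "tz": -0.15, "twist": 0},
    {"tx": 0.93, "ty": 0.76, "tz": -0.15, "twist": 0},
    {"tx": 0.93, "ty": 0.76, "tz": -0.15, "twist": 0}
  ]
}}

```text
t: 1.97
eef_pos: [0.3666, 0.3916, 0.2656]
ee_rot: [-3.14, -0.001, -0.3]
force: [-0.7, 0.1, -0.4]
width: 0.0876
gripper_force: 0.0
```

Request:
{"name": "arm_command", "arguments": {
  "commands": [
    {"tx": 0.93, "ty": 0.76, "tz": -0.15, "twist": 0},
    {"tx": 0.93, "ty": 0.76, "tz": -0.15, "twist": 0},
    {"tx": 0.93, "ty": 0.76, "tz": -0.15, "twist": 0},
    {"tx": 0.93, "ty": 0.76, "tz": -0.15, "twist": 0},
    {"tx": 0.93, "ty": 0.76, "tz": -0.15, "twist": 0},
    {"tx": 0.93, "ty": 0.76, "tz": -0.15, "twist": 0},
    {"tx": 0.93, "ty": 0.76, "tz": -0.15, "twist": 0},
    {"tx": 0.93, "ty": 0.76, "tz": -0.15, "twist": 0}
  ]
}}

```text
t: 2.63
eef_pos: [0.5334, 0.1417, 0.3025]
ee_rot: [3.142, -0.001, -0.301]
force: [0.1, -0.0, -0.6]
width: 0.0878
gripper_force: 0.0
```

```bash
python3 - <<'E'
from h import *
np.set_printoptions(precision=4,suppress=True)
C=cal("wrist"); save("wrist","rack_w"); s=get_state(); print(s["t"],s["eef_pos"],s["ee_rot"],s["qd"])
for n,z in(("narrow_seat",.022),("wide_seat",.022),("narrow_latch_nose",.0545),("wide_latch_nose",.0545),("narrow_bay",.012),("wide_bay",.012),("rack",0)):
    for r in spot_point(n,"wrist")[:2]: print(n,round(r["score"],2),np.round(r["uv"]),onz("wrist",r["uv"],z,C))
r=regions_of("rack","wrist")[0]; m=r["region"]; np.save("rack_w.npy",m); print(r["rect"])
h=cv2.convexHull(np.argwhere(m)[:,::-1].astype(np.int32))[:,0]
print(cv2.minAreaRect(np.array([onz("wrist",u,.012,C)[:2] for u in h]).astype(np.float32)*1000))
import pickle; pickle.dump(C,open("Cw.pkl","wb"))
E
```

```text
2.6833 [0.5333 0.142  0.3021] [ 3.1414 -0.001  -0.3016] [ 0.0639 -0.0104 -0.0319 -0.0166  0.0127 -0.0761]
narrow_seat 0.96 [367. 176.] [0.4999 0.0874 0.022 ]
wide_seat 0.64 [296. 220.] [0.4657 0.2058 0.022 ]
narrow_latch_nose 0.68 [356. 152.] [0.5438 0.0954 0.0545]
wide_latch_nose 0.76 [272. 196.] [0.5197 0.2187 0.0545]
wide_latch_nose 0.16 [329. 198.] [0.4941 0.1464 0.0545]
narrow_bay 0.71 [368. 178.] [0.494  0.0866 0.012 ]
wide_bay 0.72 [296. 213.] [0.474  0.2046 0.012 ]
rack 0.65 [330. 197.] [0.4799 0.1484 0.    ]
rack 0.55 [620. 146.] [ 0.4277 -0.2787  0.    ]
[218.5, 90.3, 437.3, 282.9]
((483.7599792480469, 147.29171752929688), (200.47329711914062, 269.5000305175781), 12.060726165771484)
```

View pics/rack_w.png

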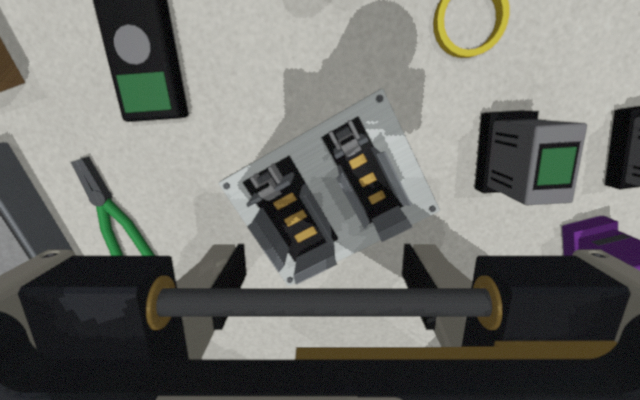

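Request:
{"name": "arm_command", "arguments": {
  "commands": [
    {"tx": 0.25, "ty": 0.98, "tz": 0.13, "twist": -0.02},
    {"tx": 0.25, "ty": 0.98, "tz": 0.13, "twist": -0.02},
    {"tx": 0.25, "ty": 0.98, "tz": 0.13, "twist": -0.02},
    {"tx": 0.25, "ty": 0.98, "tz": 0.13, "twist": -0.02},
    {"tx": 0.25, "ty": 0.98, "tz": 0.13, "twist": -0.02},
    {"tx": 0.25, "ty": 0.98, "tz": 0.13, "twist": -0.02},
    {"tx": 0.25, "ty": 0.98, "tz": 0.13, "twist": -0.02},
    {"tx": 0.25, "ty": 0.98, "tz": 0.13, "twist": -0.02}
  ]
}}

```text
t: 3.75
eef_pos: [0.5183, -0.1087, 0.2686]
ee_rot: [3.141, 0.001, -0.238]
force: [-0.9, 0.6, 1.0]
width: 0.0876
gripper_force: 0.0
```

```bash
cat > look.py <<'E'
from h import *
import sys
np.set_printoptions(precision=4,suppress=True)
def look(n,p0,nm):
    C=cal("wrist"); save("wrist",nm); s=get_state(); print(s["t"],s["eef_pos"],s["ee_rot"],abs(s["qd"]).max())
    g=proj("wrist",[[p0[0],p0[1],.06]],C)[0]
    rs=regions_of(n,"wrist")
    r=min(rs,key=lambda r:np.hypot((r["rect"][0]+r["rect"][2])/2-g[0],(r["rect"][1]+r["rect"][3])/2-g[1]))
    print(g,r["rect"],r["score"],r["region"].sum(),len(rs))
    print(fit([("wrist",r["region"].astype(float),C)],MOD[n],p0))
    for q in spot_point(n,"wrist")[:2]: print(q["score"],onz("wrist",q["uv"],0,C))
if __name__=="__main__": look(sys.argv[1],[float(x) for x in sys.argv[2:5]],sys.argv[5])
E
python3 look.py wide_module .473 -.109 -.24 wide_w
```

```text
3.8 [ 0.5188 -0.1074  0.2689] [ 3.1415  0.0003 -0.2365] 0.038406063764118654
[332.4046 210.7206] [304.6, 156.8, 360.6, 266.5] 0.93 5651 2
(array([ 0.4757, -0.1065, -0.2482]), np.float64(0.026801143363652358))
0.64 [ 0.4712 -0.1078  0.    ]
```

View pics/wide_w.png

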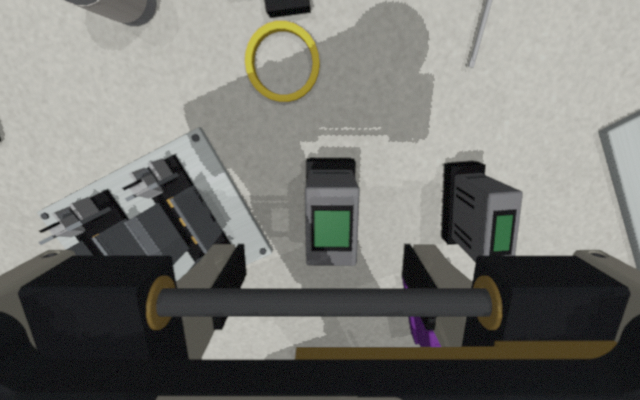

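Request:
{"name": "arm_command", "arguments": {
  "commands": [
    {"tx": -0.07, "ty": 0.035, "tz": 0.1, "twist": 0.004},
    {"tx": -0.07, "ty": 0.035, "tz": 0.25, "twist": 0.004},
    {"tx": -0.07, "ty": 0.035, "tz": 0.4, "twist": 0.004},
    {"tx": -0.07, "ty": 0.035, "tz": 0.55, "twist": 0.004},
    {"tx": -0.07, "ty": 0.035, "tz": 0.65, "twist": 0.004},
    {"tx": -0.07, "ty": 0.035, "tz": 0.72, "twist": 0.004},
    {"tx": -0.07, "ty": 0.035, "tz": 0.75, "twist": 0.004},
    {"tx": -0.07, "ty": 0.035, "tz": 0.75, "twist": 0.004}
  ],
  "claw": 1
}}

```text
t: 4.57
eef_pos: [0.4993, -0.1102, 0.0802]
ee_rot: [3.141, 0.003, -0.245]
force: [-0.4, 0.9, 1.5]
width: 0.0878
gripper_force: 0.0
```

Request:
{"name": "arm_command", "arguments": {
  "commands": [
    {"tx": 0, "ty": 0, "tz": 0, "twist": 0},
    {"tx": 0, "ty": 0, "tz": 0, "twist": 0},
    {"tx": 0, "ty": 0, "tz": 0, "twist": 0},
    {"tx": 0, "ty": 0, "tz": 0, "twist": 0},
    {"tx": 0, "ty": 0, "tz": 0, "twist": 0},
    {"tx": 0, "ty": 0, "tz": 0, "twist": 0},
    {"tx": 0, "ty": 0, "tz": 0, "twist": 0},
    {"tx": 0, "ty": 0, "tz": 0, "twist": 0}
  ],
  "claw": 0.55,
  "grip_force": 45
}}

```text
t: 5.23
eef_pos: [0.5003, -0.1116, 0.0822]
ee_rot: [-3.141, -0.001, -0.248]
force: [-0.6, -0.3, 5.6]
width: 0.0557
gripper_force: 44.9
```

```bash
python3 - <<'E'
from h import *
import pickle
C=pickle.load(open("Cw.pkl","rb"))
im=cv2.imread("pics/rack_w.png"); f=3.4; x0,y0=212,82
im=cv2.resize(im[y0:y0+176,x0:x0+235],None,fx=f,fy=f,interpolation=2)
p=(.4833,.1470,.2115)
def poly(P,col):
    u=(proj("wrist",world(np.array(P,float),p),C)+.5-[x0,y0])*f
    cv2.polylines(im,[u.astype(np.int32)],True,col,1)
def rect(a,b,c,d,z): return [[a,c,z],[b,c,z],[b,d,z],[a,d,z]]
poly(rect(-.1,.1,-.135,.135,.012),(0,0,255))
for y,w in((-.06,.024),(.06,.034)):
    poly(rect(-.057,.057,y-w,y+w,.022),(0,255,0)); poly(rect(-.057,.057,y-w,y+w,.076),(255,255,0))
    poly(rect(.0485,.0486,y-.01,y+.01,.055),(255,0,255)); poly(rect(.069,.071,y-.01,y+.01,.088),(0,200,255))
cv2.imwrite("pics/ov.png",im)
E
```

```text
(no output)
```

View pics/ov.png

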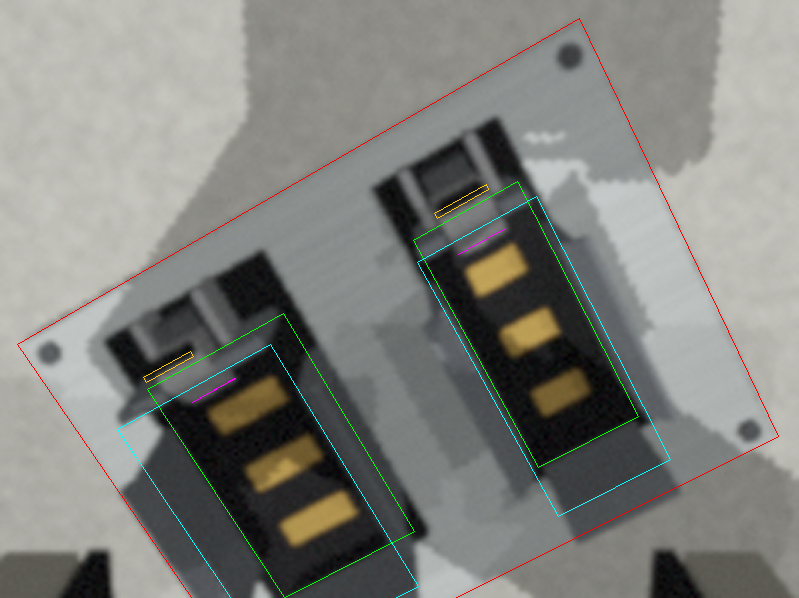

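Request:
{"name": "arm_command", "arguments": {
  "commands": [
    {"tx": 0, "ty": 0, "tz": -0.03, "twist": 0},
    {"tx": 0, "ty": 0, "tz": -0.1, "twist": 0},
    {"tx": 0, "ty": 0, "tz": -0.2, "twist": 0},
    {"tx": 0, "ty": 0, "tz": -0.32, "twist": 0},
    {"tx": -0.01, "ty": -0.04, "tz": -0.43, "twist": -0.02},
    {"tx": -0.03, "ty": -0.12, "tz": -0.51, "twist": -0.04},
    {"tx": -0.06, "ty": -0.22, "tz": -0.55, "twist": -0.06},
    {"tx": -0.09, "ty": -0.34, "tz": -0.56, "twist": -0.08}
  ]
}}

```text
t: 5.9
eef_pos: [0.4991, -0.0232, 0.2238]
ee_rot: [-3.141, -0.003, 0.005]
force: [0.6, 0.2, -4.5]
width: 0.0559
gripper_force: 44.9
```

```bash
cat > go.py <<'E'
from h import *
import sys
a=[float(x) for x in sys.argv[1:]]   # x y z yaw targets for TCP
s=get_state(); Rt=R.from_euler("xyz",s["ee_rot"]).as_matrix()
yaw=np.arctan2(Rt[1,0],Rt[0,0])
x=np.array([np.cos(yaw),np.sin(yaw),0]); y=np.array([np.sin(yaw),-np.cos(yaw),0])
d=np.array(a[:3])-s["eef_pos"]
print("t",round(s["t"],2),"pos",np.round(s["eef_pos"],4),"yaw",round(yaw,4),"tilt",np.round(np.degrees(np.arccos(-Rt[2,2])),2),"F",np.round(s["force"],1))
print("shares",np.round([d@x/.25,d@y/.25,-d[2]/.25,-(a[3]-yaw)/np.pi],3))
E
python3 go.py .4952 .2110 .222 .2115
```

```text
t 5.9 pos [ 0.4991 -0.0232  0.2238] yaw 0.0051 tilt 0.15 F [ 0.6  0.2 -4.5]
shares [-0.011 -0.937  0.007 -0.066]
```

Request:
{"name": "arm_command", "arguments": {
  "commands": [
    {"tx": 0, "ty": -0.14, "tz": 0, "twist": -0.02},
    {"tx": 0, "ty": -0.28, "tz": 0, "twist": -0.04},
    {"tx": 0, "ty": -0.43, "tz": 0, "twist": -0.06},
    {"tx": -0.01, "ty": -0.58, "tz": 0, "twist": -0.066},
    {"tx": -0.01, "ty": -0.72, "tz": 0, "twist": -0.066},
    {"tx": -0.01, "ty": -0.84, "tz": 0, "twist": -0.066},
    {"tx": -0.01, "ty": -0.91, "tz": 0, "twist": -0.066},
    {"tx": -0.01, "ty": -0.937, "tz": 0, "twist": -0.066}
  ]
}}

```text
t: 6.57
eef_pos: [0.4948, 0.2131, 0.2209]
ee_rot: [3.142, 0.001, 0.213]
force: [0.2, -0.6, -3.6]
width: 0.0556
gripper_force: 44.9
```

Request:
{"name": "arm_command", "arguments": {
  "commands": [
    {"tx": 0, "ty": 0, "tz": 0.03, "twist": 0},
    {"tx": 0, "ty": 0, "tz": 0.06, "twist": 0},
    {"tx": 0, "ty": 0, "tz": 0.09, "twist": 0},
    {"tx": 0, "ty": 0, "tz": 0.1, "twist": 0},
    {"tx": 0, "ty": 0, "tz": 0.1, "twist": 0},
    {"tx": 0, "ty": 0, "tz": 0.1, "twist": 0},
    {"tx": 0, "ty": 0, "tz": 0.1, "twist": 0},
    {"tx": 0, "ty": 0, "tz": 0.1, "twist": 0}
  ]
}}

```text
t: 7.23
eef_pos: [0.4958, 0.2106, 0.197]
ee_rot: [-3.141, -0.001, 0.211]
force: [0.4, 1.1, -4.8]
width: 0.0559
gripper_force: 44.9
```

```bash
cat > ov.py <<'E'
from h import *
import sys
# overlay: bay (green) from rack estimate, held module (magenta) from TCP + offset
n,name,off,rx,ry,ryaw=sys.argv[1],sys.argv[2],*map(float,sys.argv[3:7])
C=cal("wrist"); s=get_state(); im=save("wrist",name)[:,:,::-1].copy(); f=3
im=cv2.resize(im,None,fx=f,fy=f,interpolation=2)
def draw(P,col):
    u=(proj("wrist",P,C)+.5)*f; cv2.polylines(im,[u.astype(np.int32)],True,col,1)
def rect(a,b,c,d,z): return np.array([[a,c,z],[b,c,z],[b,d,z],[a,d,z]],float)
p=(rx,ry,ryaw)
draw(world(rect(-.1,.1,-.135,.135,.012),p),(0,0,255))
for y,w in((-.06,.024),(.06,.034)):
    draw(world(rect(-.057,.057,y-w,y+w,.022),p),(0,255,0)); draw(world(rect(-.057,.057,y-w,y+w,.076),p),(255,255,0))
    draw(world(rect(.069,.071,y-.01,y+.01,.088),p),(0,200,255))
q=s["eef_pos"]; yaw=R.from_euler("xyz",s["ee_rot"]).as_matrix(); yaw=np.arctan2(yaw[1,0],yaw[0,0])
h={"wide":.034-.002,"narrow":.022}[n]
mp=(q[0]-off*np.cos(yaw),q[1]-off*np.sin(yaw),yaw); z=q[2]+.019-.100
for zz in(0,.03): draw(world(rect(-.055,.055,-h,h,zz),mp,z),(255,0,255))
draw(world(rect(-.045,.045,-h+.004,h-.004,.12),mp,z),(255,0,255))
print(q,yaw,mp,z)
cv2.imwrite(f"pics/{name}_ov.png",im[60:60+600,560:1360])
E
python3 ov.py wide hov_wide .0251 .4833 .1470 .2115; python3 go.py .4952 .2110 .197 .2115
```

```text
[0.49582257 0.21058571 0.19700929] 0.21074090554473712 (np.float64(0.47127787894346757), np.float64(0.20533517735203005), np.float64(0.21074090554473712)) 0.11600928655058731
t 7.28 pos [0.4958 0.2107 0.197 ] yaw 0.2109 tilt 0.05 F [-0.3  0.4 -3.9]
shares [-0.002 -0.002 -0.    -0.   ]
```

View pics/hov_wide_ov.png

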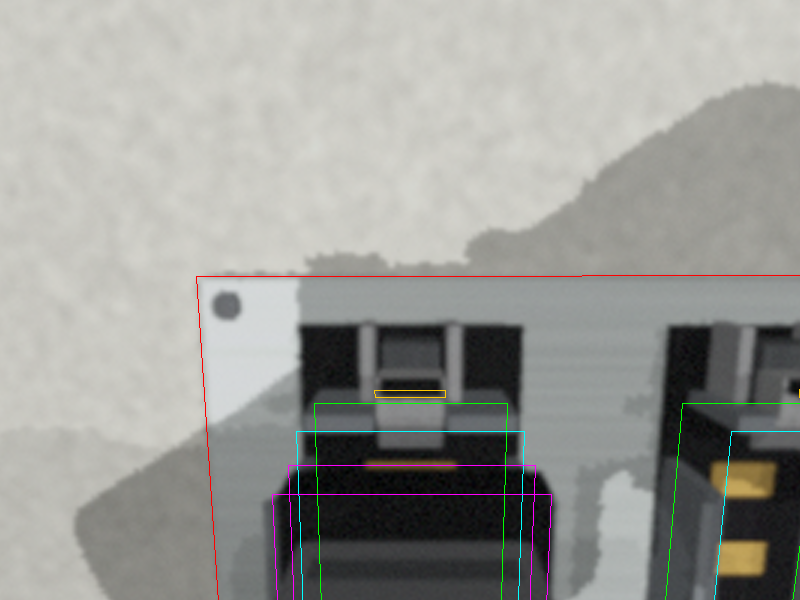

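Request:
{"name": "arm_command", "arguments": {
  "commands": [
    {"tx": 0, "ty": 0, "tz": 0.03, "twist": 0},
    {"tx": 0, "ty": 0, "tz": 0.06, "twist": 0},
    {"tx": 0, "ty": 0, "tz": 0.085, "twist": 0},
    {"tx": 0, "ty": 0, "tz": 0.11, "twist": 0},
    {"tx": 0, "ty": 0, "tz": 0.13, "twist": 0},
    {"tx": 0, "ty": 0, "tz": 0.15, "twist": 0},
    {"tx": 0, "ty": 0, "tz": 0.17, "twist": 0},
    {"tx": 0, "ty": 0, "tz": 0.19, "twist": 0}
  ]
}}

```text
t: 7.95
eef_pos: [0.4956, 0.2108, 0.1485]
ee_rot: [3.142, 0.0, 0.211]
force: [-0.5, -0.4, -3.9]
width: 0.0557
gripper_force: 44.9
```

```bash
python3 go.py .4952 .2110 .103 .2115; python3 -c "
from station import *
print(get_state()['moment'])"
```

```text
t 7.95 pos [0.4956 0.2108 0.1485] yaw 0.2112 tilt 0.0 F [-0.5 -0.4 -3.9]
shares [-0.001 -0.001  0.182 -0.   ]
[-0.02577255 -0.1006148   0.02100754]
```

Request:
{"name": "arm_command", "arguments": {
  "commands": [
    {"tx": 0, "ty": 0, "tz": 0.018, "twist": 0},
    {"tx": 0, "ty": 0, "tz": 0.035, "twist": 0},
    {"tx": 0, "ty": 0, "tz": 0.05, "twist": 0},
    {"tx": 0, "ty": 0, "tz": 0.065, "twist": 0},
    {"tx": 0, "ty": 0, "tz": 0.08, "twist": 0},
    {"tx": 0, "ty": 0, "tz": 0.095, "twist": 0},
    {"tx": 0, "ty": 0, "tz": 0.11, "twist": 0},
    {"tx": 0, "ty": 0, "tz": 0.125, "twist": 0}
  ]
}}

```text
t: 8.62
eef_pos: [0.4953, 0.2105, 0.1175]
ee_rot: [3.141, 0.0, 0.211]
force: [-3.6, -1.5, 1.8]
width: 0.0562
gripper_force: 44.9
```

```bash
python3 go.py .4952 .2110 .103 .2115; python3 -c "
from station import *
print(get_state()['moment'])"
```

```text
t 8.62 pos [0.4953 0.2105 0.1175] yaw 0.211 tilt 0.03 F [-3.6 -1.5  1.8]
shares [ 0.    -0.002  0.058 -0.   ]
[-0.38104802  1.63430529 -0.07436269]
```

Request:
{"name": "arm_command", "arguments": {
  "commands": [
    {"tx": 0, "ty": 0, "tz": 0.01, "twist": 0},
    {"tx": 0, "ty": 0, "tz": 0.02, "twist": 0},
    {"tx": 0, "ty": 0, "tz": 0.03, "twist": 0},
    {"tx": 0, "ty": 0, "tz": 0.038, "twist": 0},
    {"tx": 0, "ty": 0, "tz": 0.046, "twist": 0},
    {"tx": 0, "ty": 0, "tz": 0.052, "twist": 0},
    {"tx": 0, "ty": 0, "tz": 0.057, "twist": 0},
    {"tx": 0, "ty": 0, "tz": 0.06, "twist": 0}
  ]
}}

```text
t: 9.28
eef_pos: [0.4966, 0.2111, 0.1042]
ee_rot: [-3.142, -0.002, 0.212]
force: [-7.1, -2.6, 17.0]
width: 0.0559
gripper_force: 44.9
```

```bash
python3 go.py .4952 .2110 .103 .2115; python3 -c "
from station import *
print(get_state()['moment'])"
```

```text
t 9.28 pos [0.4966 0.2111 0.1042] yaw 0.2121 tilt 0.13 F [-7.1 -2.6 17. ]
shares [-0.006 -0.001  0.005  0.   ]
[-0.87534562  2.61668108  0.12837996]
```

Request:
{"name": "arm_command", "arguments": {
  "commands": [
    {"tx": 0, "ty": 0, "tz": 0.003, "twist": 0},
    {"tx": 0, "ty": 0, "tz": 0.006, "twist": 0},
    {"tx": 0, "ty": 0, "tz": 0.009, "twist": 0},
    {"tx": 0, "ty": 0, "tz": 0.012, "twist": 0},
    {"tx": 0, "ty": 0, "tz": 0.012, "twist": 0},
    {"tx": 0, "ty": 0, "tz": 0.012, "twist": 0},
    {"tx": 0, "ty": 0, "tz": 0.012, "twist": 0},
    {"tx": 0, "ty": 0, "tz": 0.012, "twist": 0}
  ]
}}

```text
t: 9.95
eef_pos: [0.497, 0.2106, 0.1038]
ee_rot: [3.141, -0.004, 0.213]
force: [-10.8, -7.0, 32.2]
width: 0.0558
gripper_force: 45.0
```

```bash
python3 go.py .4952 .2110 .103 .2115; python3 -c "
from station import *
print(get_state()['moment'])"
```

```text
t 9.95 pos [0.497  0.2106 0.1038] yaw 0.2127 tilt 0.22 F [-10.8  -7.   32.2]
shares [-0.007 -0.003  0.003  0.   ]
[-2.54607343  4.43256734 -0.04456591]
```

```bash
python3 ov.py wide press1 .0251 .4833 .1470 .2115; python3 - <<'E'
import cv2
a=cv2.imread("pics/press1.png")[60:240,190:430]; b=cv2.imread("pics/press1_ov.png")
a=cv2.resize(a,(800,600),interpolation=2); cv2.imwrite("pics/press1_z.png",a)
E
```

```text
[0.49700483 0.21061229 0.10377057] 0.21269543992655124 (np.float64(0.4724704487067337), np.float64(0.20531379650482515), np.float64(0.21269543992655124)) 0.022770565812436458
```

View pics/press1_z.png

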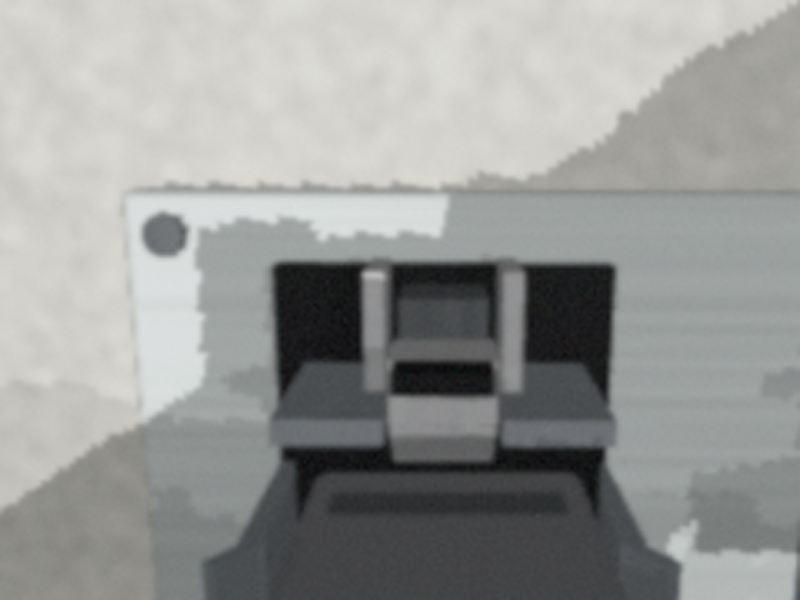

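```bash
python3 - <<'E'
from h import *
C=cal("wrist"); p=(.4833,.147,.2115)
f=lambda L:np.round((proj("wrist",world(np.array(L,float),p),C)-[190,60])*800/240.,0)
for d in(0,.003,.006,.008): print(d,f([[.0485+d,.06,.053],[.0485+d,.06,.056],[.0583+d,.06,.073],[.071+d,.06,.088]]).tolist())
print(f([[.057,.06,.022],[.057,.094,.076],[.055,.06,.052],[.045,.06,.052],[.045,.06,.142]]).tolist())
E
```

```text
0 [[442.0, 453.0], [442.0, 457.0], [441.0, 433.0], [441.0, 384.0]]
0.003 [[442.0, 439.0], [442.0, 443.0], [441.0, 417.0], [441.0, 366.0]]
0.006 [[442.0, 425.0], [442.0, 429.0], [441.0, 402.0], [441.0, 349.0]]
0.008 [[442.0, 416.0], [442.0, 420.0], [441.0, 391.0], [441.0, 337.0]]
[[442.0, 381.0], [257.0, 444.0], [442.0, 422.0], [442.0, 468.0], [440.0, 674.0]]
```

Request:
{"name": "arm_command", "arguments": {
  "commands": [
    {"tx": 0, "ty": 0, "tz": -0.005, "twist": 0},
    {"tx": 0, "ty": 0, "tz": -0.01, "twist": 0},
    {"tx": 0, "ty": 0, "tz": -0.014, "twist": 0},
    {"tx": 0, "ty": 0, "tz": -0.014, "twist": 0},
    {"tx": 0, "ty": 0, "tz": -0.014, "twist": 0},
    {"tx": 0, "ty": 0, "tz": -0.014, "twist": 0},
    {"tx": 0, "ty": 0, "tz": -0.014, "twist": 0},
    {"tx": 0, "ty": 0, "tz": -0.014, "twist": 0}
  ]
}}

```text
t: 10.67
eef_pos: [0.4964, 0.2113, 0.1038]
ee_rot: [-3.141, -0.002, 0.212]
force: [-0.0, -1.0, 5.1]
width: 0.0557
gripper_force: 45.0
```

Request:
{"name": "arm_command", "arguments": {
  "commands": [
    {"tx": 0, "ty": 0, "tz": 0, "twist": 0},
    {"tx": 0, "ty": 0, "tz": 0, "twist": 0},
    {"tx": 0, "ty": 0, "tz": 0, "twist": 0},
    {"tx": 0, "ty": 0, "tz": 0, "twist": 0},
    {"tx": 0, "ty": 0, "tz": 0, "twist": 0},
    {"tx": 0, "ty": 0, "tz": 0, "twist": 0},
    {"tx": 0, "ty": 0, "tz": 0, "twist": 0},
    {"tx": 0, "ty": 0, "tz": 0, "twist": 0}
  ],
  "claw": 1
}}

```text
t: 11.33
eef_pos: [0.4955, 0.2107, 0.1033]
ee_rot: [-3.142, -0.0, 0.211]
force: [-0.0, -1.0, 0.0]
width: 0.0875
gripper_force: 0.0
```

Request:
{"name": "arm_command", "arguments": {
  "commands": [
    {"tx": 0, "ty": 0, "tz": -0.05, "twist": 0},
    {"tx": 0, "ty": 0, "tz": -0.15, "twist": 0},
    {"tx": 0, "ty": 0, "tz": -0.3, "twist": 0},
    {"tx": 0, "ty": 0, "tz": -0.45, "twist": 0},
    {"tx": 0.1, "ty": 0, "tz": -0.55, "twist": 0},
    {"tx": 0.15, "ty": 0, "tz": -0.6, "twist": 0},
    {"tx": 0.2, "ty": 0, "tz": -0.6, "twist": 0},
    {"tx": 0.2, "ty": 0, "tz": -0.6, "twist": 0}
  ]
}}

```text
t: 12.0
eef_pos: [0.5463, 0.2218, 0.254]
ee_rot: [-3.141, -0.002, 0.211]
force: [-0.2, -0.2, -0.4]
width: 0.088
gripper_force: 0.0
```

```bash
python3 go.py .46 -.26 .27 -.16; python3 - <<'E'
from h import *
C=cal("wrist"); save("wrist","seated_w")
im=cv2.imread("pics/seated_w.png"); p=(.4833,.147,.2115); x=world(np.array([[0,.06,0.]]),p)[0]
r=regions_of("wide_module","wrist")
for q in r: print(q["rect"],q["score"])
mp=(x[0],x[1],.2115)
g=cv2.resize(im,None,fx=3,fy=3,interpolation=2)
for b in MOD["wide_module"]:
    u=((proj("wrist",world(b,mp,.022),C)+.5)*3).astype(int)
    for t in u: cv2.circle(g,tuple(map(int,t)),3,(255,0,255),1)
L=world(np.array([[.0485,.05,.056],[.0485,.07,.056],[.071,.07,.088],[.071,.05,.088]]),p)
for t in ((proj("wrist",L,C)+.5)*3).astype(int): cv2.circle(g,tuple(map(int,t)),3,(0,255,255),1)
c=u.mean(0).astype(int); g=g[max(0,c[1]-300):c[1]+300,max(0,c[0]-400):c[0]+400]; cv2.imwrite("pics/seated_ov.png",g)
E
```

```text
t 12.0 pos [0.5463 0.2218 0.254 ] yaw 0.2107 tilt 0.11 F [-0.2 -0.2 -0.4]
shares [-0.741  1.813 -0.064  0.118]
[294.6, 201.0, 353.4, 289.5] 0.76
[589.9, 1.3, 640.0, 109.6] 0.67
[415.5, 168.1, 442.8, 204.8] 0.59
[285.2, 163.0, 360.5, 277.1] 0.53
```

View pics/seated_ov.png

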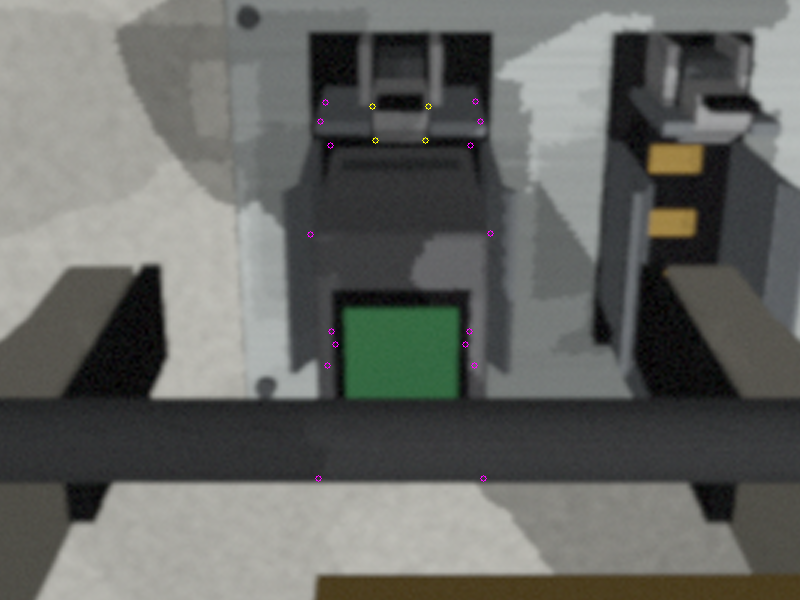

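Request:
{"name": "arm_command", "arguments": {
  "commands": [
    {"tx": -0.36, "ty": 0.94, "tz": -0.03, "twist": 0},
    {"tx": -0.36, "ty": 0.94, "tz": -0.03, "twist": 0},
    {"tx": -0.36, "ty": 0.94, "tz": -0.03, "twist": 0},
    {"tx": -0.36, "ty": 0.94, "tz": -0.03, "twist": 0},
    {"tx": -0.36, "ty": 0.94, "tz": -0.03, "twist": 0},
    {"tx": -0.36, "ty": 0.94, "tz": -0.03, "twist": 0},
    {"tx": -0.36, "ty": 0.94, "tz": -0.03, "twist": 0},
    {"tx": -0.36, "ty": 0.94, "tz": -0.03, "twist": 0}
  ]
}}

```text
t: 12.77
eef_pos: [0.5042, -0.0295, 0.2607]
ee_rot: [-3.142, 0.0, 0.208]
force: [0.3, 1.2, 0.2]
width: 0.0879
gripper_force: 0.0
```

Request:
{"name": "arm_command", "arguments": {
  "commands": [
    {"tx": -0.35, "ty": 0.94, "tz": -0.03, "twist": 0.118},
    {"tx": -0.35, "ty": 0.94, "tz": -0.03, "twist": 0.118},
    {"tx": -0.35, "ty": 0.94, "tz": -0.03, "twist": 0.118},
    {"tx": -0.35, "ty": 0.94, "tz": -0.03, "twist": 0.118},
    {"tx": -0.35, "ty": 0.94, "tz": -0.03, "twist": 0.118},
    {"tx": -0.35, "ty": 0.94, "tz": -0.03, "twist": 0.118},
    {"tx": -0.35, "ty": 0.94, "tz": -0.03, "twist": 0.118},
    {"tx": -0.35, "ty": 0.94, "tz": -0.03, "twist": 0.118}
  ]
}}

```text
t: 13.43
eef_pos: [0.4688, -0.2765, 0.2674]
ee_rot: [-3.141, 0.002, -0.163]
force: [-0.1, 0.9, -0.4]
width: 0.0875
gripper_force: 0.0
```

```bash
python3 look.py narrow_module .427 -.281 -.16 narrow_w; python3 look.py narrow_module .427 -.281 -.16 narrow_w2 
```

```text
13.4833 [ 0.4691 -0.2753  0.2675] [-3.1412  0.0013 -0.1609] 0.038198396399200425
[332.7512 208.2288] [314.7, 155.5, 352.6, 263.8] 0.86 3843 1
(array([ 0.4287, -0.2808, -0.1578]), np.float64(0.02766371298897763))
0.74 [ 0.4297 -0.2814  0.    ]
13.6333 [ 0.4698 -0.274   0.2682] [-3.1414  0.0002 -0.1575] 0.006943358564807203
[334.5568 208.6551] [314.3, 154.1, 355.9, 262.9] 0.78 3853 2
(array([ 0.4283, -0.2805, -0.1639]), np.float64(0.030271398747390488))
0.77 [ 0.428  -0.2771  0.    ]
```

View pics/narrow_w.png

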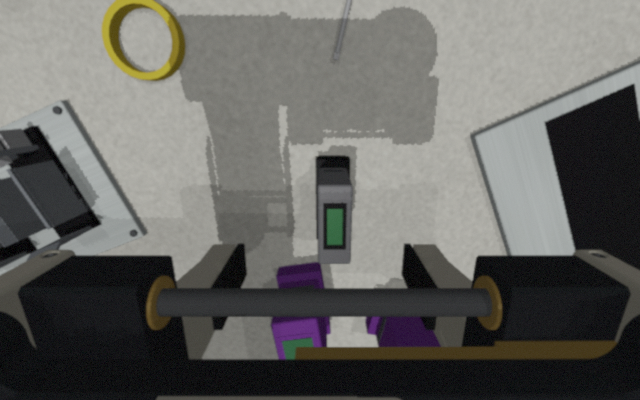

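```bash
python3 go.py .4532 -.2846 .081 -.161
```

```text
t 13.73 pos [ 0.4699 -0.2741  0.2684] yaw -0.1572 tilt 0.01 F [-0.   0.3 -0.4]
shares [-0.059  0.052  0.749  0.001]
```

Request:
{"name": "arm_command", "arguments": {
  "commands": [
    {"tx": -0.06, "ty": 0.052, "tz": 0.1, "twist": 0.001},
    {"tx": -0.06, "ty": 0.052, "tz": 0.25, "twist": 0.001},
    {"tx": -0.06, "ty": 0.052, "tz": 0.4, "twist": 0.001},
    {"tx": -0.06, "ty": 0.052, "tz": 0.55, "twist": 0.001},
    {"tx": -0.06, "ty": 0.052, "tz": 0.65, "twist": 0.001},
    {"tx": -0.06, "ty": 0.052, "tz": 0.72, "twist": 0.001},
    {"tx": -0.06, "ty": 0.052, "tz": 0.75, "twist": 0.001},
    {"tx": -0.06, "ty": 0.052, "tz": 0.75, "twist": 0.001}
  ],
  "claw": 1
}}

```text
t: 14.4
eef_pos: [0.4519, -0.285, 0.0793]
ee_rot: [-3.141, 0.003, -0.161]
force: [-0.1, -0.5, 0.7]
width: 0.0877
gripper_force: 0.0
```

Request:
{"name": "arm_command", "arguments": {
  "commands": [
    {"tx": 0, "ty": 0, "tz": 0, "twist": 0},
    {"tx": 0, "ty": 0, "tz": 0, "twist": 0},
    {"tx": 0, "ty": 0, "tz": 0, "twist": 0},
    {"tx": 0, "ty": 0, "tz": 0, "twist": 0},
    {"tx": 0, "ty": 0, "tz": 0, "twist": 0},
    {"tx": 0, "ty": 0, "tz": 0, "twist": 0},
    {"tx": 0, "ty": 0, "tz": 0, "twist": 0},
    {"tx": 0, "ty": 0, "tz": 0, "twist": 0}
  ],
  "claw": 0.3,
  "grip_force": 45
}}

```text
t: 15.07
eef_pos: [0.4525, -0.2861, 0.081]
ee_rot: [3.142, -0.0, -0.163]
force: [-0.6, -0.4, 0.1]
width: 0.0401
gripper_force: 0.0
```

```bash
python3 go.py .5204 .0936 .222 .2115
```

```text
t 15.07 pos [ 0.4525 -0.2861  0.081 ] yaw -0.1628 tilt 0.02 F [-0.6 -0.4  0.1]
shares [ 0.022 -1.543 -0.564 -0.119]
```

Request:
{"name": "arm_command", "arguments": {
  "commands": [
    {"tx": 0, "ty": 0, "tz": 0, "twist": 0},
    {"tx": 0, "ty": 0, "tz": 0, "twist": 0},
    {"tx": 0, "ty": 0, "tz": 0, "twist": 0},
    {"tx": 0, "ty": 0, "tz": 0, "twist": 0},
    {"tx": 0, "ty": 0, "tz": 0, "twist": 0},
    {"tx": 0, "ty": 0, "tz": 0, "twist": 0},
    {"tx": 0, "ty": 0, "tz": 0, "twist": 0},
    {"tx": 0, "ty": 0, "tz": 0, "twist": 0}
  ]
}}

```text
t: 15.73
eef_pos: [0.4525, -0.286, 0.0808]
ee_rot: [3.142, -0.0, -0.163]
force: [-0.4, 0.3, 1.3]
width: 0.036
gripper_force: 45.0
```

Request:
{"name": "arm_command", "arguments": {
  "commands": [
    {"tx": 0, "ty": 0, "tz": -0.03, "twist": 0},
    {"tx": 0, "ty": 0, "tz": -0.1, "twist": 0},
    {"tx": 0, "ty": 0, "tz": -0.2, "twist": 0},
    {"tx": 0, "ty": 0, "tz": -0.32, "twist": 0},
    {"tx": 0, "ty": -0.04, "tz": -0.43, "twist": -0.02},
    {"tx": 0.02, "ty": -0.12, "tz": -0.51, "twist": -0.04},
    {"tx": 0.03, "ty": -0.24, "tz": -0.55, "twist": -0.06},
    {"tx": 0.03, "ty": -0.38, "tz": -0.57, "twist": -0.08}
  ]
}}

```text
t: 16.4
eef_pos: [0.4761, -0.1934, 0.2255]
ee_rot: [3.141, -0.003, 0.09]
force: [1.2, 0.9, -2.9]
width: 0.0361
gripper_force: 45.0
```

Request:
{"name": "arm_command", "arguments": {
  "commands": [
    {"tx": 0, "ty": -0.12, "tz": 0, "twist": 0},
    {"tx": 0, "ty": -0.25, "tz": 0, "twist": 0},
    {"tx": 0, "ty": -0.4, "tz": 0, "twist": 0},
    {"tx": 0, "ty": -0.55, "tz": 0, "twist": 0},
    {"tx": 0, "ty": -0.68, "tz": 0, "twist": 0},
    {"tx": 0, "ty": -0.78, "tz": 0, "twist": 0},
    {"tx": 0, "ty": -0.84, "tz": 0, "twist": 0},
    {"tx": 0, "ty": -0.86, "tz": 0, "twist": 0}
  ]
}}

```text
t: 17.07
eef_pos: [0.4557, 0.0226, 0.2235]
ee_rot: [-3.141, 0.0, 0.091]
force: [-0.0, -0.4, -2.9]
width: 0.0361
gripper_force: 45.0
```

```bash
python3 go.py .5204 .0936 .197 .2115
```

```text
t 17.07 pos [0.4557 0.0226 0.2235] yaw 0.0909 tilt 0.03 F [-0.  -0.4 -2.9]
shares [ 0.284 -0.259  0.106 -0.038]
```

Request:
{"name": "arm_command", "arguments": {
  "commands": [
    {"tx": 0.04, "ty": -0.04, "tz": 0, "twist": -0.01},
    {"tx": 0.1, "ty": -0.1, "tz": 0.01, "twist": -0.02},
    {"tx": 0.17, "ty": -0.16, "tz": 0.03, "twist": -0.03},
    {"tx": 0.23, "ty": -0.21, "tz": 0.06, "twist": -0.038},
    {"tx": 0.27, "ty": -0.245, "tz": 0.09, "twist": -0.038},
    {"tx": 0.282, "ty": -0.259, "tz": 0.105, "twist": -0.038},
    {"tx": 0.282, "ty": -0.259, "tz": 0.105, "twist": -0.038},
    {"tx": 0.282, "ty": -0.259, "tz": 0.105, "twist": -0.038}
  ]
}}

```text
t: 17.73
eef_pos: [0.5202, 0.0907, 0.1965]
ee_rot: [3.141, 0.002, 0.207]
force: [0.8, -0.2, -2.0]
width: 0.0357
gripper_force: 45.0
```

```bash
python3 ov.py narrow hov_nar .0246 .4833 .1470 .2115; python3 go.py .5200 .0935 .197 .2115
```

```text
[0.52022174 0.09072191 0.19652019] 0.207271383344074 (np.float64(0.49614827664312094), np.float64(0.08565946919102056), np.float64(0.207271383344074)) 0.11552019074211742
t 17.78 pos [0.5203 0.0907 0.197 ] yaw 0.2073 tilt 0.05 F [-1.2  0.9 -1. ]
shares [ 0.001 -0.011  0.    -0.001]
```

View pics/hov_nar_ov.png

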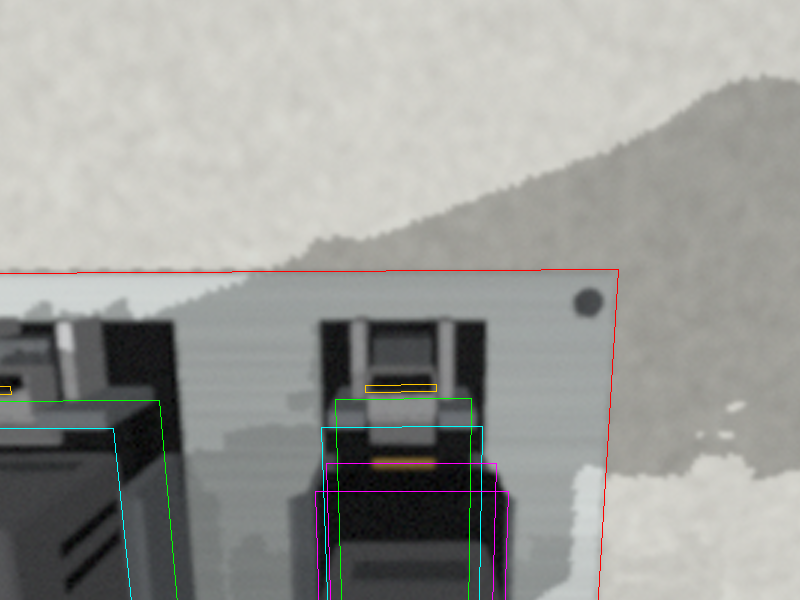

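Request:
{"name": "arm_command", "arguments": {
  "commands": [
    {"tx": 0, "ty": -0.005, "tz": 0, "twist": -0.001},
    {"tx": 0, "ty": -0.005, "tz": 0, "twist": -0.001},
    {"tx": 0, "ty": -0.005, "tz": 0, "twist": -0.001},
    {"tx": 0, "ty": -0.005, "tz": 0, "twist": -0.001},
    {"tx": 0, "ty": -0.005, "tz": 0, "twist": -0.001},
    {"tx": 0, "ty": -0.005, "tz": 0, "twist": -0.001},
    {"tx": 0, "ty": -0.005, "tz": 0, "twist": -0.001},
    {"tx": 0, "ty": -0.005, "tz": 0, "twist": -0.001}
  ]
}}

```text
t: 18.45
eef_pos: [0.5205, 0.0926, 0.1971]
ee_rot: [3.142, -0.0, 0.211]
force: [-0.4, 0.1, -2.4]
width: 0.0358
gripper_force: 45.0
```

```bash
python3 go.py .5200 .0935 .197 .2115; python3 ov.py narrow hov_nar2 .0246 .4833 .1470 .2115; python3 - <<'E'
from h import *
C=cal("wrist"); s=get_state(); q=s["eef_pos"]; yaw=.2115
import cv2
g=cv2.cvtColor(cv2.imread("pics/hov_nar2.png"),cv2.COLOR_BGR2GRAY)
for r in(182,188,194,200,206): print(r,g[r,280:362].tolist())
Rm=R.from_euler("xyz",s["ee_rot"]).as_matrix(); yaw=np.arctan2(Rm[1,0],Rm[0,0])
mp=(q[0]-.0246*np.cos(yaw),q[1]-.0246*np.sin(yaw),yaw); z=q[2]-.081
for x,h,zz in((.055,.022,0.),(.055,.022,.03),(.045,.022,.03),(.045,.018,.03),(.045,.018,.12)): print(x,h,zz,proj("wrist",world(np.array([[x,h,zz],[x,-h,zz]]),mp,z),C).round(1).tolist())
print("nose",proj("wrist",world(np.array([[.0583,-.05,.073],[.0583,-.07,.073]]),(.4833,.147,.2115)),C).round(1).tolist())
E
```

```text
t 18.45 pos [0.5205 0.0926 0.1971] yaw 0.2112 tilt 0.0 F [-0.4  0.1 -2.4]
shares [-0.001 -0.004  0.    -0.   ]
[0.52046898 0.0926382  0.19707516] 0.21118396672129114 (np.float64(0.4964155120484887), np.float64(0.08748159996403636), np.float64(0.21118396672129114)) 0.1160751582513356
182 [139, 138, 137, 136, 137, 138, 137, 138, 138, 138, 135, 121, 86, 40, 18, 14, 13, 5, 18, 8, 17, 19, 15, 8, 12, 16, 19, 18, 2, 12, 11, 10, 21, 3, 7, 10, 20, 6, 17, 21, 10, 17, 7, 13, 11, 21, 13, 11, 13, 16, 16, 5, 8, 15, 15, 15, 10, 9, 7, 9, 9, 10, 14, 21, 14, 10, 17, 12, 11, 9, 17, 6, 20, 54, 107, 144, 157, 159, 160, 158, 160, 159]
188 [133, 135, 134, 133, 123, 104, 91, 85, 81, 80, 74, 59, 34, 25, 22, 15, 19, 14, 18, 17, 14, 17, 14, 21, 19, 16, 20, 17, 22, 16, 22, 20, 17, 13, 19, 20, 22, 20, 22, 20, 15, 23, 21, 20, 21, 18, 19, 19, 16, 17, 21, 21, 20, 20, 18, 18, 20, 14, 21, 20, 20, 20, 27, 22, 24, 15, 19, 20, 22, 19, 25, 20, 20, 24, 25, 47, 74, 87, 97, 105, 129, 150]
194 [136, 133, 135, 134, 129, 111, 89, 86, 81, 79, 76, 63, 36, 27, 21, 20, 20, 24, 19, 19, 9, 17, 18, 18, 18, 26, 21, 19, 21, 16, 23, 20,
[... 476 characters left out ...]
2, 34, 29, 20, 14, 22, 20, 24, 21, 36, 64, 79, 89, 101, 116, 142, 154]
206 [123, 124, 121, 122, 121, 107, 91, 81, 78, 75, 75, 68, 50, 26, 19, 21, 30, 49, 62, 62, 65, 64, 66, 66, 63, 62, 61, 60, 62, 60, 60, 62, 60, 60, 60, 62, 61, 61, 61, 60, 60, 58, 58, 58, 57, 57, 57, 59, 56, 58, 58, 56, 58, 56, 57, 57, 60, 58, 57, 57, 58, 60, 58, 63, 66, 63, 63, 65, 63, 59, 40, 27, 20, 18, 39, 67, 81, 93, 104, 122, 144, 156]
0.055 0.022 0.0 [[295.2, 174.1], [351.8, 174.1]]
0.055 0.022 0.03 [[291.4, 183.6], [355.6, 183.5]]
0.045 0.022 0.03 [[291.8, 197.5], [355.1, 197.5]]
0.045 0.018 0.03 [[297.6, 197.5], [349.4, 197.5]]
0.045 0.018 0.12 [[280.8, 258.8], [366.0, 258.8]]
nose [[311.4, 160.5], [333.5, 160.5]]
```

Request:
{"name": "arm_command", "arguments": {
  "commands": [
    {"tx": -0.001, "ty": -0.003, "tz": 0.03, "twist": 0},
    {"tx": -0.001, "ty": -0.003, "tz": 0.06, "twist": 0},
    {"tx": -0.001, "ty": -0.003, "tz": 0.085, "twist": 0},
    {"tx": -0.001, "ty": -0.003, "tz": 0.11, "twist": 0},
    {"tx": -0.001, "ty": -0.003, "tz": 0.13, "twist": 0},
    {"tx": -0.001, "ty": -0.003, "tz": 0.15, "twist": 0},
    {"tx": -0.001, "ty": -0.003, "tz": 0.17, "twist": 0},
    {"tx": -0.001, "ty": -0.003, "tz": 0.19, "twist": 0}
  ]
}}

```text
t: 19.17
eef_pos: [0.5201, 0.0933, 0.1491]
ee_rot: [3.142, -0.0, 0.211]
force: [0.8, -0.1, -2.8]
width: 0.0357
gripper_force: 45.0
```

```bash
python3 go.py .5200 .0935 .103 .2115
```

```text
t 19.17 pos [0.5201 0.0933 0.1491] yaw 0.2112 tilt 0.0 F [ 0.8 -0.1 -2.8]
shares [-0.    -0.001  0.184 -0.   ]
```

Request:
{"name": "arm_command", "arguments": {
  "commands": [
    {"tx": 0, "ty": 0, "tz": 0.018, "twist": 0},
    {"tx": 0, "ty": 0, "tz": 0.035, "twist": 0},
    {"tx": 0, "ty": 0, "tz": 0.05, "twist": 0},
    {"tx": 0, "ty": 0, "tz": 0.065, "twist": 0},
    {"tx": 0, "ty": 0, "tz": 0.08, "twist": 0},
    {"tx": 0, "ty": 0, "tz": 0.095, "twist": 0},
    {"tx": 0, "ty": 0, "tz": 0.11, "twist": 0},
    {"tx": 0, "ty": 0, "tz": 0.125, "twist": 0}
  ]
}}

```text
t: 19.83
eef_pos: [0.5196, 0.093, 0.118]
ee_rot: [3.141, 0.001, 0.211]
force: [-5.0, -0.4, 2.5]
width: 0.0361
gripper_force: 45.0
```

```bash
python3 go.py .5200 .0935 .103 .2115
```

```text
t 19.83 pos [0.5196 0.093  0.118 ] yaw 0.2111 tilt 0.05 F [-5.  -0.4  2.5]
shares [ 0.002 -0.001  0.06  -0.   ]
```

Same as the first; press home.

Request:
{"name": "arm_command", "arguments": {
  "commands": [
    {"tx": 0, "ty": 0, "tz": 0.01, "twist": 0},
    {"tx": 0, "ty": 0, "tz": 0.02, "twist": 0},
    {"tx": 0, "ty": 0, "tz": 0.03, "twist": 0},
    {"tx": 0, "ty": 0, "tz": 0.038, "twist": 0},
    {"tx": 0, "ty": 0, "tz": 0.046, "twist": 0},
    {"tx": 0, "ty": 0, "tz": 0.052, "twist": 0},
    {"tx": 0, "ty": 0, "tz": 0.057, "twist": 0},
    {"tx": 0, "ty": 0, "tz": 0.062, "twist": 0}
  ]
}}

```text
t: 20.5
eef_pos: [0.521, 0.0938, 0.1028]
ee_rot: [-3.141, -0.002, 0.211]
force: [-4.7, 1.0, 13.8]
width: 0.0356
gripper_force: 45.0
```

Request:
{"name": "arm_command", "arguments": {
  "commands": [
    {"tx": 0, "ty": 0, "tz": 0.003, "twist": 0},
    {"tx": 0, "ty": 0, "tz": 0.006, "twist": 0},
    {"tx": 0, "ty": 0, "tz": 0.009, "twist": 0},
    {"tx": 0, "ty": 0, "tz": 0.012, "twist": 0},
    {"tx": 0, "ty": 0, "tz": 0.012, "twist": 0},
    {"tx": 0, "ty": 0, "tz": 0.012, "twist": 0},
    {"tx": 0, "ty": 0, "tz": 0.012, "twist": 0},
    {"tx": 0, "ty": 0, "tz": 0.012, "twist": 0}
  ]
}}

```text
t: 21.17
eef_pos: [0.5212, 0.0939, 0.1027]
ee_rot: [-3.141, -0.003, 0.212]
force: [-12.0, 1.0, 26.6]
width: 0.0358
gripper_force: 45.0
```

```bash
python3 go.py .5200 .0935 .103 .2115; python3 - <<'E'
from h import *
C=cal("wrist"); save("wrist","pressn")
g=cv2.cvtColor(cv2.imread("pics/pressn.png"),cv2.COLOR_BGR2GRAY)
w=cv2.cvtColor(cv2.imread("pics/press1.png"),cv2.COLOR_BGR2GRAY)
p=(.4833,.147,.2115)
for d in(0,.004,.008):
  print(d,proj("wrist",world(np.array([[.0485+d,-.06,.056],[.0583+d,-.06,.073],[.071+d,-.06,.088]]),p),C).round(1).tolist())
c=int(round(proj("wrist",world(np.array([[.0485,-.06,.056]]),p),C)[0,0])); print(g[150:215,c-3:c+4].mean(1).round().astype(int).tolist())
print("wide ref",w[150:215,320:327].mean(1).round().astype(int).tolist())
E
```

```text
t 21.17 pos [0.5212 0.0939 0.1027] yaw 0.2124 tilt 0.18 F [-12.    1.   26.6]
shares [-0.005  0.001 -0.001  0.   ]
0 [[323.7, 196.4], [323.7, 188.9], [323.7, 173.9]]
0.004 [[323.7, 190.7], [323.7, 182.6], [323.7, 166.9]]
0.008 [[323.7, 185.0], [323.7, 176.3], [323.8, 159.8]]
[75, 76, 75, 76, 75, 76, 75, 76, 74, 75, 79, 90, 98, 101, 102, 101, 94, 69, 37, 18, 18, 17, 25, 27, 25, 25, 25, 35, 83, 130, 143, 146, 145, 145, 145, 145, 143, 137, 139, 136, 117, 103, 99, 98, 98, 98, 97, 89, 56, 26, 28, 47, 63, 68, 69, 69, 66, 60, 52, 50, 48, 50, 47, 53, 61]
wide ref [71, 74, 75, 75, 75, 75, 75, 74, 75, 74, 75, 82, 93, 98, 99, 98, 97, 89, 55, 22, 14, 15, 22, 23, 25, 25, 24, 27, 63, 112, 136, 142, 142, 142, 142, 142, 140, 136, 135, 135, 124, 106, 97, 96, 96, 95, 97, 93, 66, 35, 25, 40, 61, 66, 68, 66, 66, 61, 52, 48, 48, 47, 47, 49, 59]
```

Request:
{"name": "arm_command", "arguments": {
  "commands": [
    {"tx": 0, "ty": 0, "tz": -0.005, "twist": 0},
    {"tx": 0, "ty": 0, "tz": -0.01, "twist": 0},
    {"tx": 0, "ty": 0, "tz": -0.013, "twist": 0},
    {"tx": 0, "ty": 0, "tz": -0.013, "twist": 0},
    {"tx": 0, "ty": 0, "tz": -0.013, "twist": 0},
    {"tx": 0, "ty": 0, "tz": -0.013, "twist": 0},
    {"tx": 0, "ty": 0, "tz": -0.013, "twist": 0},
    {"tx": 0, "ty": 0, "tz": -0.013, "twist": 0}
  ]
}}

```text
t: 21.88
eef_pos: [0.5201, 0.0933, 0.1028]
ee_rot: [3.142, 0.0, 0.211]
force: [-0.6, -0.2, -2.4]
width: 0.0358
gripper_force: 45.0
```

Request:
{"name": "arm_command", "arguments": {
  "commands": [
    {"tx": 0, "ty": 0, "tz": 0, "twist": 0},
    {"tx": 0, "ty": 0, "tz": 0, "twist": 0},
    {"tx": 0, "ty": 0, "tz": 0, "twist": 0},
    {"tx": 0, "ty": 0, "tz": 0, "twist": 0},
    {"tx": 0, "ty": 0, "tz": 0, "twist": 0},
    {"tx": 0, "ty": 0, "tz": 0, "twist": 0},
    {"tx": 0, "ty": 0, "tz": 0, "twist": 0},
    {"tx": 0, "ty": 0, "tz": 0, "twist": 0}
  ],
  "claw": 0.8
}}

```text
t: 22.55
eef_pos: [0.5201, 0.0933, 0.1031]
ee_rot: [3.142, -0.0, 0.211]
force: [0.2, 0.7, -0.6]
width: 0.0697
gripper_force: 0.0
```

Request:
{"name": "arm_command", "arguments": {
  "commands": [
    {"tx": 0, "ty": 0, "tz": 0, "twist": 0},
    {"tx": 0, "ty": 0, "tz": -0.05, "twist": 0},
    {"tx": 0, "ty": 0, "tz": -0.15, "twist": 0},
    {"tx": 0, "ty": 0, "tz": -0.3, "twist": 0},
    {"tx": 0, "ty": 0, "tz": -0.45, "twist": 0},
    {"tx": 0.1, "ty": 0, "tz": -0.6, "twist": 0},
    {"tx": 0.2, "ty": -0.1, "tz": -0.65, "twist": 0},
    {"tx": 0.2, "ty": -0.2, "tz": -0.65, "twist": 0}
  ]
}}

```text
t: 23.22
eef_pos: [0.5635, 0.1541, 0.2703]
ee_rot: [-3.141, -0.008, 0.209]
force: [1.8, 1.2, -0.0]
width: 0.0704
gripper_force: 0.0
```

Request:
{"name": "arm_command", "arguments": {
  "commands": [
    {"tx": 0, "ty": 0, "tz": 0, "twist": 0},
    {"tx": 0, "ty": 0, "tz": 0, "twist": 0},
    {"tx": 0, "ty": 0, "tz": 0, "twist": 0},
    {"tx": 0, "ty": 0, "tz": 0, "twist": 0},
    {"tx": 0, "ty": 0, "tz": 0, "twist": 0},
    {"tx": 0, "ty": 0, "tz": 0, "twist": 0},
    {"tx": 0, "ty": 0, "tz": 0, "twist": 0},
    {"tx": 0, "ty": 0, "tz": 0, "twist": 0}
  ]
}}

```text
t: 23.88
eef_pos: [0.5585, 0.1524, 0.2656]
ee_rot: [-3.142, -0.0, 0.211]
force: [0.4, -0.2, 0.1]
width: 0.0702
gripper_force: 0.0
```

```bash
python3 - <<'E'
from h import *
np.set_printoptions(precision=4,suppress=True)
s=get_state(); print(s["t"],s["eef_pos"],s["width"],s["force"])
C=cal("wrist"); save("wrist","final_w"); p=(.4833,.147,.2115)
im=cv2.imread("pics/final_w.png"); g=cv2.cvtColor(im,cv2.COLOR_BGR2GRAY).astype(int)
for n,y,w in(("narrow",-.06,.018),("wide",.06,.028)):
    P=lambda L:proj("wrist",world(np.array(L,float),p),C).round(1)
    print(n,"pred: top edge x+45,z142",P([[.045,y+w,.142],[.045,y-w,.142]]).tolist(),"nose tip/slope top/tab",P([[.0485,y,.056],[.0583,y,.073],[.071,y,.088]]).tolist())
    c=int(P([[.0485,y,.056]])[0,0]); a=int(P([[.071,y,.088]])[0,1])-12; print(a,g[a:a+90,c-3:c+4].mean(1).round().astype(int).tolist())
    # green window of the module top (seen from above): pose
    m=((im[:,:,1].astype(int)-im[:,:,2]>30)&(im[:,:,1].astype(int)-im[:,:,0]>15)).astype(np.uint8)
    k,l,st,ce=cv2.connectedComponentsWithStats(m)
    for i in range(1,k):
        if st[i,4]>200: print("green",st[i],onz("wrist",ce[i],.142,C),"bay",world(np.array([[0,y,0.]]),p)[0])
E
```

```text
23.8833 [0.5585 0.1524 0.2656] 0.07021142121742548 [ 0.3672 -0.2389  0.0862]
narrow pred: top edge x+45,z142 [[356.2, 225.6], [393.6, 225.5]] nose tip/slope top/tab [[364.1, 196.6], [366.2, 192.7], [368.5, 185.3]]
173 [74, 66, 61, 61, 68, 76, 79, 76, 63, 35, 15, 24, 31, 41, 94, 150, 166, 167, 164, 152, 137, 120, 104, 88, 73, 44, 25, 36, 48, 52, 50, 40, 37, 39, 49, 51, 53, 53, 52, 53, 51, 52, 52, 53, 54, 54, 54, 53, 54, 53, 52, 53, 56, 68, 86, 100, 110, 115, 117, 117, 117, 117, 117, 117, 116, 116, 116, 117, 116, 116, 115, 106, 77, 53, 47, 48, 46, 49, 57, 61, 60, 61, 59, 60, 60, 59, 60, 60, 58, 58]
green [ 157    0   64   53 2333] [0.6777 0.287  0.142 ] bay [0.4959 0.0883 0.    ]
green [  50  101   52   93 2384] [0.5582 0.3792 0.142 ] bay [0.4959 0.0883 0.    ]
green [259 250  15  36 412] [0.4721 0.1931 0.142 ] bay [0.4959 0.0883 0.    ]
green [365 251  18  36 591] [0.4947 0.0875 0.142 ] bay [0.4959 0.0883 0.    ]
wide pred: top edge x+45,z142 [[221.4, 225.7], [279.4, 225.7]] nose tip/slope top/tab [[265.8, 196.8], [262.8, 192.8], [259.6, 185.5]]
173 [50, 47, 46, 53, 67, 75, 78, 72, 55, 26, 14, 11, 15, 29, 67, 105, 115, 116, 115, 110, 97, 86, 84, 80, 62, 35, 33, 47, 52, 50, 42, 37, 41, 45, 51, 52, 54, 52, 52, 51, 52, 52, 52, 52, 51, 50, 53, 52, 51, 51, 51, 53, 55, 59, 61, 62, 62, 61, 61, 62, 62, 62, 61, 61, 61, 63, 61, 62, 64, 69, 67, 45, 21, 13, 12, 13, 39, 71, 87, 90, 90, 89, 89, 89, 89, 88, 88, 88, 87, 87]
green [ 157    0   64   53 2333] [0.6777 0.287  0.142 ] bay [0.4707 0.2057 0.    ]
green [  50  101   52   93 2384] [0.5582 0.3792 0.142 ] bay [0.4707 0.2057 0.    ]
green [259 250  15  36 412] [0.4721 0.1931 0.142 ] bay [0.4707 0.2057 0.    ]
green [365 251  18  36 591] [0.4947 0.0875 0.142 ] bay [0.4707 0.2057 0.    ]
```

```bash
python3 -c "
from station import *
print(job_done())"
```

```text
the job is handed in; nothing more can be done
None
```

Both modules are pressed home in their matching bays and released. In the last wrist picture the latch noses and module tops sit where a shut latch and a seated module should put them. The job was handed in at about 24 s of the 58 s allowed, and no verdict came back.

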